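Put away the test-station handful

ROBOT

A 7-joint arm with a two-finger parallel gripper is mounted at the origin on a cart in front of the work surface, level with it; the furniture and walls round the work are solid. World frame = base frame: x ahead of the robot, y to its left, z up, the work surface at z = 0. Lengths are in m, angles in rad, forces in N, time in s.
With the tool pointing down it reaches from about 0.425 to 0.925 m from the base axis. Payload 6.8 kg.
Tool frame: the origin (TCP) lies on the centre line of the jaws, within the pads' length; the fingertips stand 14 mm ahead of it and the grasp point (between the pads) lies 5 mm behind it (r.tips_ahead is the distance from the TCP to the fingertips, in m); z points along the fingers, y is the line along which they close (so a half turn about z gives the same grasp; the last joint's range is limited). The gripper opens to 85 mm and grips with 20 to 120 N. Pads are 22 mm wide; open, the fingers measure 114 mm over their backs; the gripper's body (76 mm by 85 mm) begins 54 mm behind the grasp point. The pads swing forward as they close: fully open they stand 13 mm farther back than shut.
Start: joints at [1.028, 0.477, 0.022, 1.555, -0.011, 1.109, -0.083], TCP at [0.284, -0.612, 0.245] pointing down, gripper open.
Joint ranges: [-2.96, 2.96], [-0.34, 2.1], [-1.41, 1.46], [0.24, 2.44], [-1.37, 4.51], [0.17, 1.92], [-2.96, 2.96]. Speed limits (rad/s): [2.39, 2.39, 3.14, 3.14, 3.14, 3.14, 3.14].

INTERFACE

Orientations are given as a rotation vector (axis times angle).
In Python, from bench import r, eyes gives the robot as it stands.
- The arm moves only by the tool step_arm, never from a script. Its argument "rows" is a list of rows, each a list of 6 numbers: the shift along the world's x, y, z in units of 60 cm (1.0 is 60 cm), then the turn, a rotation vector about the world's x, y, z in units of pi rad (1.0 is pi rad). In form: [[x, y, z, rx, ry, rz], ...]. A call has 1 to 5 rows; each row is the pose to reach, as a shift and turn from the pose commanded when the call began, turning the shorter way round; what a row does not reach only later rows make up. A row lasts 1/12 s, in which the tool goes at most 41.7 mm and 7.16 degrees, less where a joint would pass 70% of its speed; a pose out of reach is approached as far as the arm can. A call with a number of a shift or a turn outside -1 to 1 is refused whole. A call with a gripper value outside its range is refused whole. "jaw" is the closure, from 0 (fully open) to 1 (shut), set as the call begins (left out, the last holds). The fingers move at their own pace and stop on an object; "squeeze" is the grip in N (left out, the last holds). Time passes only in rows, so rows that repeat a pose let the fingers close. It gives the time, the measured TCP pose, the force, the opening and the grip force at its end, in the units of the state.
- r.get_obs(): the state, without advancing time (a new reading comes with each control period).
- eyes.grab_frame(name): name is "scene" or "top" or "wrist"; returns the picture (384x512x3 uint8, red, green, blue); there is no depth.
- eyes.camera_info(name): a dict with "mtx" (3x3 intrinsics, pixels), "k1" (the pictures are not rectified: a ray, as slopes to the right and down, at radius r is drawn at 1 + k1 r^2 times it, then the intrinsics apply), "extrinsics" (4x4, takes a point from camera to world coordinates); the wrist camera has in their place "tool_from_camera" (4x4, takes a point from camera to tool coordinates, whose origin is the TCP and whose axes are the flange's). Camera axes: x right, y down, z forward; pixel columns grow to the right and rows downward; lengths in m; the calibration is good to about 2 mm. A picture is of the moment at which its call begins: read the wrist's pose just before it. camera_info takes no time and is no camera call.
- r.hand_in(): hands the job in; it is judged then, once.
The state is a dict: "clock": time; "joints": joint angles; "qvel": joint speeds; "tau": joint torques, N m; "tcp_pos": TCP position; "orientation": TCP orientation; "contact_force": force on the tool from outside, world axes, zero at the start; "moment": the same for the moment, N m; "grip_width": finger opening in m; "gripper_force": force on a finger pad.
Only numpy, scipy, OpenCV 4.12 (cv2) and the standard library are available. Lean on these libraries where they do the work, as an engineer would, in place of code of your own. Each camera call takes 0.05 s, during which the arm holds its last target. There are 200 camera calls.

TASK

Put the things away where they belong: stand the red-capped dropper bottle in the red pot, the blue-capped dropper bottle in the blue pot and the sample cup in the yellow tray, all upright, never tipping the sample cup over on the way. Nest the small steel scoop fully down and level in the cup of the large steel scoop, which stays standing on the bench, with the two handles crossed at about a right angle so that they clear each other. Leave the bench timer and the yellow-capped bottle where they are, and let go of everything.

Things in the scene. Friction and masses are not known exactly. Their poses are not given: they have to be found in the camera images.
- red_bottle_mid (a point): 15 ml dropper bottle with a red cap, standing upright, 74 mm tall: white body 25 mm in diameter up to 48 mm, tapering cap at most 18 mm in diameter above that. Loose, about 20 g. This point is its centre, 37 mm above its underside; z is up along the bottle.
- blue_bottle_mid (a point): 15 ml dropper bottle with a blue cap, standing upright, 74 mm tall: white body 25 mm in diameter up to 48 mm, tapering cap at most 18 mm in diameter above that. Loose, about 20 g. This point is its centre, 37 mm above its underside; z is up along the bottle.
- sample_cup_mid (a point): Sample cup with a white screw lid and a pinkish body with a white label, standing upright, 70 mm tall: body 52 mm in diameter, lid 58 mm in diameter from 58 to 70 mm above the underside. Loose, about 55 g. The lid is fast and can be gripped. This point is its centre, 35 mm above its underside; z is up along the cup.
- small_scoop_mid (a point): Small steel scoop: round flat cup 38 mm wide outside, 34 mm high; level bar handle 10 mm wide, 6 mm thick, centred 31 mm above the underside, running out along +x to 88 mm from the cup's axis. Loose, 30 g; pinch it across the handle from above 58 mm out from the axis, where fingers clear the large scoop when nesting. Point: on the cup's axis, 17 mm above the underside; z up.
- large_scoop: Large steel scoop standing on the bench: round flat cup 60 mm wide outside, 54 mm inside, 28 mm high, inner floor 4 mm above the underside; level bar handle 10 mm wide, centred 23 mm up, running out along +x to 100 mm from the axis. Loose, 200 g; need not be moved. Origin: on the cup's axis at the underside; z up. The nested small scoop's handle passes 4 mm over this rim.
- red_pot: Fixed square open-topped red pot on the bench, 66 mm outside, 58 mm inside, walls 28 mm high, floor 4 mm thick, blank white label on one side. Origin at the centre of its underside, on the bench; z up, x and y square to the walls. It holds one dropper bottle.
- blue_pot: Fixed square open-topped blue pot on the bench, 66 mm outside, 58 mm inside, walls 28 mm high, floor 4 mm thick, blank white label on one side. Origin at the centre of its underside, on the bench; z up, x and y square to the walls. It holds one dropper bottle.
- yellow_tray: Fixed square open-topped yellow tray on the bench, 90 mm outside, 82 mm inside, walls 25 mm high, floor 4 mm thick, blank white label on one side. Origin at the centre of its underside, on the bench; z up, x and y square to the walls. It holds one sample cup.
- timer: Bystander: pale square bench timer with three round keys, 66 x 64 x 19 mm. Loose; leave it alone. Origin at the centre of its underside.
- yellow_bottle: Bystander: dropper bottle with a yellow cap, 25 mm in diameter, 74 mm tall. Loose; leave it alone. Origin at the centre of its underside.
Mind the look-alikes: they are no part of the job. What is shaped like the part that bears red_bottle_mid but pink is not meant. Of the things that look like the yellow_tray, take the one that is farthest from the robot's base at the start.

How it is judged:
By the outcome, as a careful person would: the job done as asked, in the order asked, and still so for the second after the job is handed in, with the robot touching nothing.
It also fails if it takes over 115 s, if anything falls off the work surface, if the arm or the gripper's body presses on something with over 40 N, if the wrist force passes 120 N, or if a joint passes its speed limit or range.

## Working session

There is one attempt and no reset: what is moved stays moved. The work goes in short steps, Python scripts to look and compute and a tool call to move; the robot and the scene stay as the last step left them, time stands still between calls to the robot, and variables do not carry over. Pictures are saved under pics/ and viewed, at most 14 in all, crops included, and the job is handed in when it is done.

Besides the shell and the picture viewer there is one more tool, called after "Emit:" as name(argument=value, ...), one argument or row to a line, values as JSON. step_arm: Moves the arm, as the interface text tells. Shifts and turns lie within -1 to 1; 1 stands for 60 cm of shift or pi rad of turn. Its arguments: {"type":"object","properties":{"rows":{"type":"array"},"jaw":{"type":"number"},"squeeze":{"type":"number"}},"required":["rows"]}

```bash
ls; mkdir -p pics; python3 - <<'E'
from bench import r, eyes
import cv2
for n in ("top","scene"):
    im=eyes.grab_frame(n); cv2.imwrite(f"pics/{n}0.png",im[:,:,::-1]); 
    c=eyes.camera_info(n); print(n,c)
print(eyes.camera_info("wrist"))
print(r.get_obs(), r.tips_ahead)
E
```

```text
pics
top {'mtx': array([[438.43567816,   0.        , 255.59431955],
       [  0.        , 438.43567816, 187.85578453],
       [  0.        ,   0.        ,   1.        ]]), 'k1': -0.11220911910874704, 'extrinsics': array([[ 2.31750233e-02, -9.88889698e-01,  1.46833524e-01,
         3.11310086e-01],
       [-9.99724916e-01, -2.34534591e-02, -1.65056871e-04,
         2.09470450e-02],
       [ 3.60697709e-03, -1.46789308e-01, -9.89161205e-01,
         1.49168815e+00],
       [ 0.00000000e+00,  0.00000000e+00,  0.00000000e+00,
         1.00000000e+00]])}
scene {'mtx': array([[473.39753839,   0.        , 255.35086073],
       [  0.        , 473.39753839, 188.11632786],
       [  0.        ,   0.        ,   1.        ]]), 'k1': -0.05629515413849252, 'extrinsics': array([[-0.5394755 , -0.63764102,  0.54989099, -0.21037595],
       [-0.841886  ,  0.39767728, -0.36480235,  0.49121629],
       [ 0.01393379, -0.65974746, -0.7513582 ,  1.06806167],
       [ 0.        ,  0.        ,  0.        ,  1.        ]])}
{'mtx': array([[288.09240148,   0.        , 250.78562295],
       [  0.        , 288.09
[... 474 characters left out ...]
: 0.1, 'joints': array([ 1.02790855,  0.47774108,  0.02231065,  1.55634613, -0.01149422,
        1.10927566, -0.08305987]), 'qvel': array([-0.00028604, -0.00275906,  0.00126592, -0.00087127,  0.00067205,
        0.00191914, -0.00140454]), 'tau': array([ 4.79474242e-03, -5.97763717e+01,  1.61390886e+00, -2.81955707e+01,
        1.28501456e-02,  5.02584720e-03,  1.99519224e-05]), 'tcp_pos': array([ 0.28411874, -0.61173743,  0.24440916]), 'orientation': array([-3.06607827e+00, -6.77396089e-01,  7.24231805e-04]), 'contact_force': array([-0.03365765, -0.50177105, -0.05504143]), 'moment': array([-0.01202807,  0.03023784,  0.00431171]), 'gripper_force': 0.0, 'grip_width': 0.08548021686169388} 0.014
```

View pics/top0.png

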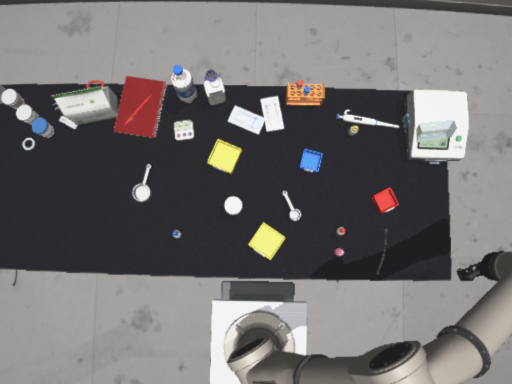

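View pics/scene0.png

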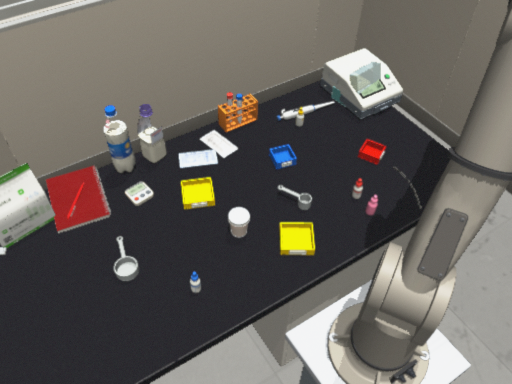

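Top view: red cap (341,231) with a pink look-alike at (339,252). Blue cap (177,234). Cup (233,205). Small scoop (294,214), large scoop (142,192). Red pot (385,200), blue pot (312,160).
Yellow trays are at (225,156) and (267,241). The one at (225,156) is farther from the base at about (255,340), so that is the one meant.

```bash
cat > h.py <<'E'
from bench import r, eyes
import cv2, numpy as np
from scipy.spatial.transform import Rotation as R
def cam(n,obs=None):
    c=eyes.camera_info(n)
    if n=="wrist":
        T=np.eye(4);T[:3,:3]=R.from_rotvec(obs["orientation"]).as_matrix();T[:3,3]=obs["tcp_pos"]
        c["extrinsics"]=T@c["tool_from_camera"]
    return c
def ray(c,uv):
    p=cv2.undistortPoints(np.array(uv,float).reshape(-1,1,2),c["mtx"],np.array([c["k1"],0,0,0])).reshape(-1,2)
    d=np.c_[p,np.ones(len(p))]@c["extrinsics"][:3,:3].T
    return c["extrinsics"][:3,3],d
def onplane(c,uv,z):
    o,d=ray(c,uv); return o+d*((z-o[2])/d[:,2])[:,None]
def proj(c,P):
    T=np.linalg.inv(c["extrinsics"]); rv=cv2.Rodrigues(T[:3,:3])[0]
    return cv2.projectPoints(np.array(P,float).reshape(-1,1,3),rv,T[:3,3],c["mtx"],np.array([c["k1"],0,0,0]))[0].reshape(-1,2)
def tri(c1,u1,c2,u2):
    A=[];b=[]
    for c,u in((c1,u1),(c2,u2)):
        o,d=ray(c,u);d=d[0]/np.linalg.norm(d[0]);M=np.eye(3)-np.outer(d,d);A.append(M);b.append(M@o)
    return np.linalg.lstsq(np.vstack(A),np.hstack(b),rcond=None)[0]
def blobs(im,lo,hi,amin=15):
    """HSV in-range blobs: (area, centroid, mask)"""
    h=cv2.cvtColor(im,cv2.COLOR_RGB2HSV); m=cv2.inRange(h,np.array(lo),np.array(hi))
    n,l,s,c=cv2.connectedComponentsWithStats(m)
    return [(int(s[i,4]),c[i].round(1),(l==i).astype(np.uint8)) for i in range(1,n) if s[i,4]>=amin]
def yaw(obs):
    y=R.from_rotvec(obs["orientation"]).as_matrix()[:,1]; return np.degrees(np.arctan2(y[1],y[0]))
E
python3 - <<'E'
from h import *
import h
rng=dict(red=((0,120,70),(6,255,255)),red2=((174,120,70),(180,255,255)),pink=((160,60,90),(173,255,255)),blue=((105,140,70),(125,255,255)),yel=((25,120,90),(35,255,255)),white=((0,0,130),(180,60,255)))
for n in("top","scene"):
    im=cv2.imread(f"pics/{n}0.png")[:,:,::-1].copy(); c=cam(n)
    for k,(lo,hi) in rng.items():
        for a,p,m in blobs(im,lo,hi,12):
            w=onplane(c,p,0.02)[0]
            if .3<w[0]<1.0 and abs(w[1])<.75: 
                q=cv2.minAreaRect(cv2.findNonZero(m)); print(n,k,a,p,w.round(3)[:2],"rect",np.round(q[0],1),np.round(q[1],1),round(q[2],1))
t=cv2.imread("pics/top0.png");s=cv2.imread("pics/scene0.png")
a=cv2.resize(t[130:270,120:420],(800,373),interpolation=cv2.INTER_CUBIC)
b=cv2.resize(s[130:260,300:400],(300,390)[:2]);b=cv2.resize(b,(175,227));d=cv2.resize(s[140:260,90:330],(454,227))
cv2.imwrite("pics/crop1.png",np.vstack([a,np.hstack([b,d,np.zeros((227,171,3),np.uint8)])]))
E
```

```text
top red 2153 [138.9 106.5] [0.81  0.439] rect [139.3 106.3] [40.2 58.8] 12.5
top red 48 [94.6 83.1] [0.897 0.609] rect [94.4 83.5] [ 7.1 17. ] 81.9
top red 30 [299.4  83. ] [ 0.909 -0.126] rect [299.3  83.3] [4.9 5.7] 45.0
top red 414 [384.9 199.8] [ 0.499 -0.422] rect [384.7 199.9] [20.1 21. ] 63.4
top red 21 [342.1 230. ] [ 0.393 -0.274] rect [342. 230.] [4. 4.] 90.0
top pink 58 [338.4 251.4] [ 0.321 -0.261] rect [338.5 251.5] [7. 9.] 90.0
top blue 67 [177.3  69.3] [0.952 0.311] rect [177.5  69.5] [8.5 8.5] 45.0
top blue 18 [306.5  89.2] [ 0.887 -0.151] rect [306.5  89. ] [4. 3.] 90.0
top blue 13 [181.2  93.5] [0.861 0.291] rect [181.   93.5] [4.7 2.2] 18.4
top blue 398 [310.7 159.8] [ 0.632 -0.166] rect [310.7 160.3] [20.4 20.6] 14.0
top blue 12 [175.  233.2] [0.37  0.288] rect [175. 233.] [3.6 2.7] 63.4
top yel 371 [224.  153.4] [0.647 0.132] rect [224.1 155.8] [27.3 27.9] 24.8
top yel 249 [267.6 239.4] [ 0.357 -0.023] rect [266.4 240.6] [28.  28.3] 33.7
top white 93615 [261.7 179.9] [0.558 0.001] rect [255.5 192.5] [511. 381.] -0.0
top white 1263 [ 82.6 105. ] [0.814 0.645] rect
[... 3488 characters left out ...]
e white 12 [105.6 200.2] [0.746 0.374] rect [105.5 200. ] [10.4  0.9] 71.6
scene white 12 [356.8 195.5] [ 0.375 -0.254] rect [356.8 195.7] [4.4 2.4] 14.0
scene white 51 [198.9 204.5] [0.59  0.153] rect [198.9 204.3] [ 3.7 14.4] 81.9
scene white 427 [238.6 218.5] [0.486 0.083] rect [238.5 221.5] [29. 21.] 90.0
scene white 20 [ 99.9 218. ] [0.693 0.411] rect [100.5 217.9] [ 1.3 13.6] 71.6
scene white 49 [ 73.3 226.6] [0.703 0.484] rect [ 73.5 226.5] [ 1.3 32.9] 71.6
scene white 406 [124.7 262.1] [0.521 0.408] rect [126.4 256.7] [23.  39.8] 6.1
scene white 55 [297.9 252. ] [0.308 0.008] rect [297.6 251.7] [15.2  3.9] 4.8
scene white 82 [195. 285.] [0.365 0.284] rect [194.5 285. ] [12.  9.] 90.0
```

View pics/crop1.png

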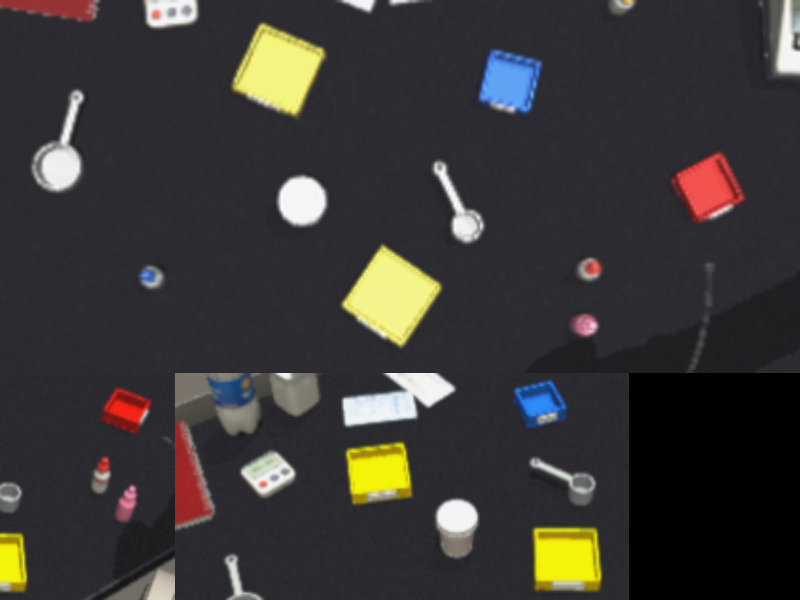

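The crop confirms each one: a true red cap with a white body (crop 590,268) against the all-pink bottle (585,325), the far yellow tray (280,70), the cup (302,200), and the larger and smaller scoops.

```bash
python3 - <<'E'
from h import *
t,s=cam("top"),cam("scene")
for n,a,b in(("red",(342.1,230),(358.8,182.2)),("blue",(176,233.6),(194.1,275.7)),("pink",(338.4,251.4),(372,204.7)),
 ("redpot",(384.7,199.9),(371.5,150.9)),("bluepot",(310.7,160.2),(282.3,155.8)),("tray",(224.5,156),(197.3,192)),("lid",(232.6,205),(238.5,216))):
    print(n,tri(t,a,s,b).round(3))
for n,a,e,z1,z2 in(("large",(141.7,192.6),(148.9,166.4),.028,.026),("small",(295.1,214.7),(285,192.3),.034,.034)):
    p=onplane(t,a,z1)[0];q=onplane(t,e,z2)[0];d=q-p;print(n,p.round(3),q.round(3),np.hypot(*d[:2]).round(3),np.degrees(np.arctan2(d[1],d[0])).round(1))
print("lid",onplane(t,(232.6,205),.07))
for n,uv,z in(("redpot",(384.7,199.9),.02),("bluepot",(310.7,160.2),.02),("tray",(224.3,155.9),.018)): print(n,onplane(t,uv,z).round(3))
print(yaw(r.get_obs()))
E
```

```text
red [ 0.391 -0.267  0.056]
blue [0.368 0.279 0.056]
pink [ 0.321 -0.26   0.031]
redpot [ 0.499 -0.424  0.012]
bluepot [ 0.632 -0.167  0.012]
tray [0.64  0.131 0.012]
lid [0.465 0.095 0.063]
large [0.503 0.407 0.028] [0.594 0.388 0.026] 0.093 -11.6
small [ 0.44  -0.113  0.034] [ 0.515 -0.078  0.034] 0.082 25.0
lid [[0.46408111 0.09434567 0.07      ]]
redpot [[ 0.499 -0.421  0.02 ]]
bluepot [[ 0.63  -0.166  0.02 ]]
tray [[0.639 0.131 0.018]]
-65.08327339018378
```

Emit:
step_arm(
  rows=[
    [0.09,0.29,-0.06,0,0,-0.07],
    [0.09,0.29,-0.06,0,0,-0.07],
    [0.09,0.29,-0.06,0,0,-0.07],
    [0.09,0.29,-0.06,0,0,-0.07],
    [0.09,0.29,-0.06,0,0,-0.07],
  ],
  jaw=0,
  squeeze=30,
)

```text
clock: 0.52
tcp_pos: [0.3398, -0.4322, 0.2078]
orientation: [-3.118, -0.344, 0.001]
contact_force: [0.7, 0.6, -0.3]
grip_width: 0.085
gripper_force: 0.0
```

Emit:
step_arm(
  rows=[
    [0.088,0.285,-0.065,0,0,-0.069],
    [0.088,0.285,-0.065,0,0,-0.069],
    [0.088,0.285,-0.065,0,0,-0.069],
    [0.088,0.285,-0.065,0,0,-0.069],
    [0.088,0.285,-0.065,0,0,-0.069],
  ],
)

```text
clock: 0.93
tcp_pos: [0.3918, -0.2615, 0.1691]
orientation: [-3.139, -0.006, 0.002]
contact_force: [-0.8, 0.9, 0.4]
grip_width: 0.0852
gripper_force: 0.0
```

```bash
cat > look.py <<'E'
import sys
from h import *
def shot(name):
    o=r.get_obs(); im=eyes.grab_frame("wrist"); cv2.imwrite(f"pics/{name}.png",im[:,:,::-1])
    print("t",round(o["clock"],2),"tcp",o["tcp_pos"].round(4),"yaw",round(yaw(o),2)); return o,im,cam("wrist",o)
E
python3 - <<'E'
from look import *
o,im,c=shot("w1")
for k,lo,hi in(("red",(0,120,70),(6,255,255)),("red2",(174,120,70),(180,255,255))):
    for a,p,m in blobs(im,lo,hi,60): print(k,a,p,onplane(c,p,.06)[0].round(4))
E
```

```text
t 0.93 tcp [ 0.3918 -0.2615  0.1691] yaw -89.79
red 6430 [424.5  70.4] [ 0.4944 -0.3989  0.06  ]
red 316 [253.7 194.4] [ 0.391  -0.2649  0.06  ]
```

View pics/w1.png

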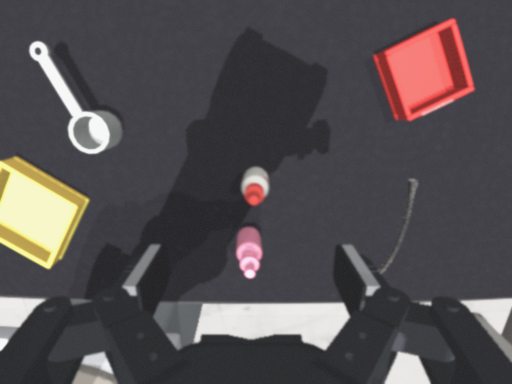

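The wrist view shows the red cap at (254,194), pink behind it at (249,250), and the red pot at upper right. The red cap's position agrees with the triangulation.

Emit:
step_arm(
  rows=[
    [0,0,-0.07,0,0,0],
    [0,0,-0.13,0,0,0],
    [0,0,-0.18,0,0,0],
    [0,0,-0.212,0,0,0],
    [0,0,-0.212,0,0,0],
  ],
)

```text
clock: 1.4
tcp_pos: [0.3885, -0.266, 0.0396]
orientation: [-3.138, 0.003, 0.01]
contact_force: [-0.6, 0.0, 0.6]
grip_width: 0.0856
gripper_force: 0.0
```

Emit:
step_arm(
  rows=[
    [0,0,0,0,0,0],
    [0,0,0,0,0,0],
    [0,0,0,0,0,0],
    [0,0,0,0,0,0],
    [0,0,0,0,0,0],
  ],
  jaw=1,
  squeeze=25,
)

```text
clock: 1.82
tcp_pos: [0.3919, -0.2677, 0.0442]
orientation: [3.14, -0.003, 0.003]
contact_force: [0.3, -0.4, 0.7]
grip_width: 0.0256
gripper_force: 0.0
```

Emit:
step_arm(
  rows=[
    [0,0,0,0,0,0],
    [0,0,0,0,0,0],
    [0,0,0,0,0,0],
    [0,0,0,0,0,0],
    [0,0,0,0,0,0],
  ],
)

```text
clock: 2.23
tcp_pos: [0.392, -0.2676, 0.0442]
orientation: [3.141, -0.003, 0.003]
contact_force: [-0.3, -0.0, 7.3]
grip_width: 0.0232
gripper_force: 24.2
```

Emit:
step_arm(
  rows=[
    [0,0,0.06,0,0,0],
    [0,0,0.1,0,0,0],
    [0.03,-0.043,0.1,0,0,0],
    [0.06,-0.087,0.1,0,0,0],
    [0.09,-0.13,0.1,0,0,0],
  ],
)

```text
clock: 2.65
tcp_pos: [0.4462, -0.3463, 0.1045]
orientation: [3.14, -0.002, 0.003]
contact_force: [0.7, -0.9, -0.2]
grip_width: 0.0229
gripper_force: 24.9
```

Emit:
step_arm(
  rows=[
    [0.03,-0.043,0,0,0,0],
    [0.06,-0.087,0,0,0,0],
    [0.08,-0.115,0,0,0,0],
    [0.09,-0.13,0,0,0,0],
    [0.09,-0.13,0,0,0,0],
  ],
)

```text
clock: 3.07
tcp_pos: [0.5001, -0.4256, 0.1033]
orientation: [3.14, -0.006, 0.002]
contact_force: [-0.1, 0.1, -0.8]
grip_width: 0.0232
gripper_force: 24.9
```

```bash
python3 - <<'E'
from look import *
o,im,c=shot("w2")
print(o["grip_width"],o["gripper_force"],o["contact_force"])
for a,p,m in blobs(im,(0,120,60),(8,255,255),300)+blobs(im,(172,120,60),(180,255,255),300): 
    q=cv2.minAreaRect(cv2.findNonZero(m));print(a,p,q,onplane(c,q[0],.015)[0].round(4))
E
```

```text
t 3.07 tcp [ 0.5001 -0.4256  0.1033] yaw -90.2
0.023156417113782784 24.896938936435618 [-0.10508286  0.05462343 -0.77753597]
2537 [232.5 192.3] ((240.9677734375, 199.7840118408203), (72.88793182373047, 89.96454620361328), 63.99665069580078) [ 0.5019 -0.4191  0.015 ]
1054 [252. 277.] ((251.5, 280.0), (50.0, 35.0), 90.0) [ 0.4266 -0.4273  0.015 ]
```

View pics/w2.png

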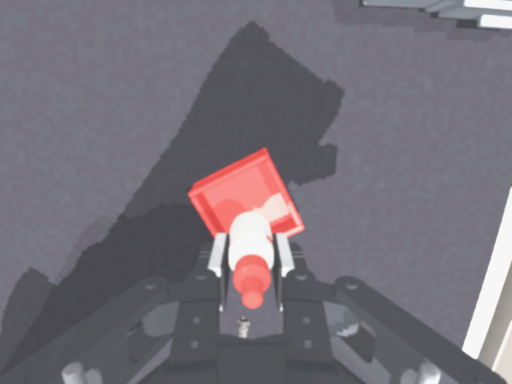

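The wrist view shows the bottle held upright at (252,250), above the red pot with rim corners (190,190), (265,152) and (303,228). Next I lower it and release.

Emit:
step_arm(
  rows=[
    [0.002,0.004,-0.04,0,0,0],
    [0.002,0.004,-0.07,0,0,0],
    [0.002,0.004,-0.085,0,0,0],
    [0.002,0.004,-0.09,0,0,0],
    [0.002,0.004,-0.09,0,0,0],
  ],
)

```text
clock: 3.53
tcp_pos: [0.5, -0.4195, 0.0492]
orientation: [-3.14, 0.002, 0.001]
contact_force: [0.6, 0.7, -0.0]
grip_width: 0.023
gripper_force: 24.9
```

Emit:
step_arm(
  rows=[
    [0,0,0,0,0,0],
    [0,0,0,0,0,0],
    [0,0,0,0,0,0],
    [0,0,0,0,0,0],
    [0,0,0,0,0,0],
  ],
  jaw=0,
)

```text
clock: 3.95
tcp_pos: [0.5003, -0.4209, 0.0494]
orientation: [3.141, -0.003, 0.0]
contact_force: [1.2, 0.7, 0.0]
grip_width: 0.0815
gripper_force: 0.0
```

Emit:
step_arm(
  rows=[
    [0,0,0.03,0,0,0],
    [0,0,0.09,0,0,0],
    [0,0,0.15,0,0,0],
    [0,0,0.2,0,0,0],
    [0,0,0.2,0,0,0],
  ],
)

```text
clock: 4.37
tcp_pos: [0.5034, -0.4234, 0.1765]
orientation: [3.135, -0.004, 0.015]
contact_force: [-0.1, -0.9, 1.0]
grip_width: 0.0857
gripper_force: 0.0
```

```bash
python3 - <<'E'
from look import *
o,im,c=shot("w3")
t=eyes.grab_frame("scene")
cv2.imwrite("pics/c3.png",np.hstack([cv2.resize(im[100:340,130:390],(390,360))[:,:,::-1],cv2.resize(t[100:220,310:440],(390,360))[:,:,::-1]]))
E
```

```text
t 4.37 tcp [ 0.5034 -0.4234  0.1765] yaw -90.14
```

View pics/c3.png

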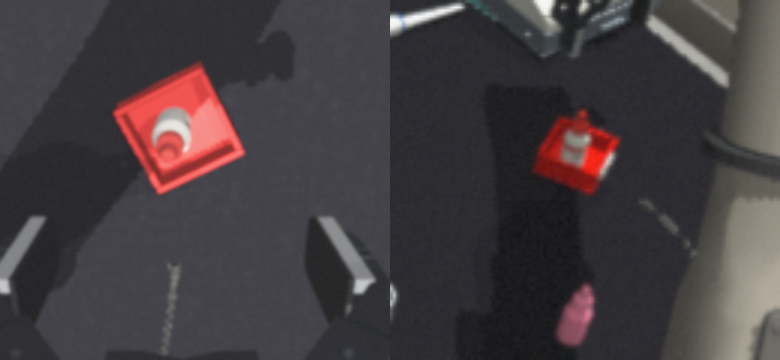

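Red bottle is standing upright in the red pot (crop left (170,140), right (577,145)). Now the blue one.

Emit:
step_arm(
  rows=[
    [0,0.333,0,0,0,0.083],
    [0,0.333,0,0,0,0.083],
    [0,0.333,0,0,0,0.083],
    [0,0.333,0,0,0,0.083],
    [0,0.333,0,0,0,0.083],
  ],
)

```text
clock: 4.88
tcp_pos: [0.499, -0.2172, 0.1675]
orientation: [-3.113, -0.408, 0.004]
contact_force: [0.1, 0.7, 0.5]
grip_width: 0.0853
gripper_force: 0.0
```

Emit:
step_arm(
  rows=[
    [0,0.333,0,0,0,0.083],
    [0,0.333,0,0,0,0.083],
    [0,0.333,0,0,0,0.083],
    [0,0.333,0,0,0,0.083],
    [0,0.333,0,0,0,0.083],
  ],
)

```text
clock: 5.3
tcp_pos: [0.4988, -0.0179, 0.1679]
orientation: [-3.034, -0.81, 0.003]
contact_force: [0.5, 0.2, 0.5]
grip_width: 0.0853
gripper_force: 0.0
```

Emit:
step_arm(
  rows=[
    [-0.11,0.25,0,0,0,0.083],
    [-0.11,0.25,0,0,0,0.083],
    [-0.11,0.25,0,0,0,0.083],
    [-0.11,0.25,0,0,0,0.083],
    [-0.11,0.25,0,0,0,0.083],
  ],
)

```text
clock: 5.72
tcp_pos: [0.4302, 0.1358, 0.1682]
orientation: [-2.896, -1.209, 0.003]
contact_force: [0.2, 0.1, -0.6]
grip_width: 0.0852
gripper_force: 0.0
```

Emit:
step_arm(
  rows=[
    [-0.11,0.25,0,0,0,0.083],
    [-0.11,0.25,0,0,0,0.083],
    [-0.11,0.25,0,0,0,0.083],
    [-0.11,0.25,0,0,0,0.083],
    [-0.11,0.25,0,0,0,0.083],
  ],
)

```text
clock: 6.13
tcp_pos: [0.3641, 0.2859, 0.1689]
orientation: [-2.713, -1.575, -0.001]
contact_force: [0.7, -0.7, 0.1]
grip_width: 0.0854
gripper_force: 0.0
```

Emit:
step_arm(
  rows=[
    [0,0,0,0,0,0],
    [0,0,0,0,0,0],
  ],
)

```text
clock: 6.3
tcp_pos: [0.3679, 0.2777, 0.168]
orientation: [2.725, 1.563, -0.004]
contact_force: [0.9, -0.2, -0.5]
grip_width: 0.0856
gripper_force: 0.0
```

```bash
python3 - <<'E'
from look import *
o,im,c=shot("w4")
for a,p,m in blobs(im,(105,120,60),(125,255,255),60): print(a,p,onplane(c,p,.06)[0].round(4))
for a,p,m in blobs(im,(0,0,130),(180,70,255),200): print('w',a,p,onplane(c,p,.028)[0].round(4))
print(o["joints"].round(2))
E
```

```text
t 6.3 tcp [0.3679 0.2777 0.168 ] yaw -30.33
320 [247.  190.7] [0.3665 0.2806 0.06  ]
w 227 [313.1   2.7] [0.4917 0.3855 0.028 ]
w 24128 [ 53.7 210.3] [0.1775 0.3548 0.028 ]
w 278 [508.4 184.4] [0.5961 0.1422 0.028 ]
w 558 [496.6 175.5] [0.587  0.1584 0.028 ]
w 478 [247.7 174.8] [0.3697 0.2855 0.028 ]
w 429 [363.  271.6] [0.4232 0.1277 0.028 ]
w 2744 [415.1 277.1] [0.4715 0.0898 0.028 ]
w 1029 [ 95.  370.8] [0.065  0.1603 0.028 ]
[-0.31  0.27 -0.54  2.1   0.19  0.82 -1.5 ]
```

View pics/w4.png

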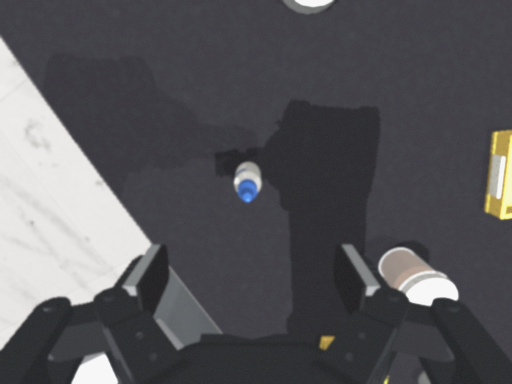

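The blue-capped bottle is centred between the jaws at (247,190), standing alone. Grasp it.

Emit:
step_arm(
  rows=[
    [-0.001,0.001,-0.07,0,0,0],
    [-0.001,0.001,-0.13,0,0,0],
    [-0.001,0.001,-0.18,0,0,0],
    [-0.001,0.001,-0.21,0,0,0],
    [-0.001,0.001,-0.21,0,0,0],
  ],
)

```text
clock: 6.77
tcp_pos: [0.3664, 0.2757, 0.0396]
orientation: [2.726, 1.558, -0.012]
contact_force: [-0.6, -0.1, 0.4]
grip_width: 0.0855
gripper_force: 0.0
```

Emit:
step_arm(
  rows=[
    [0,0,0,0,0,0],
    [0,0,0,0,0,0],
    [0,0,0,0,0,0],
    [0,0,0,0,0,0],
    [0,0,0,0,0,0],
  ],
  jaw=1,
)

```text
clock: 7.18
tcp_pos: [0.3685, 0.2797, 0.0442]
orientation: [-2.726, -1.562, -0.003]
contact_force: [-0.2, 0.5, 0.0]
grip_width: 0.0256
gripper_force: 0.0
```

Emit:
step_arm(
  rows=[
    [0,0,0,0,0,0],
    [0,0,0,0,0,0],
    [0,0,0,0,0,0],
    [0,0,0,0,0,0],
    [0,0,0,0,0,0],
  ],
)

```text
clock: 7.6
tcp_pos: [0.3685, 0.2798, 0.0442]
orientation: [2.725, 1.562, 0.003]
contact_force: [-0.3, -1.2, 6.8]
grip_width: 0.0234
gripper_force: 24.1
```

Emit:
step_arm(
  rows=[
    [0,0,0.05,0,0,0],
    [0,0,0.1,0,0,0],
    [0,0,0.15,0,0,0],
    [0,0,0.2,0,0,0],
    [0,0,0.2,0,0,0],
  ],
)

```text
clock: 8.02
tcp_pos: [0.3701, 0.2818, 0.1685]
orientation: [-2.725, -1.562, -0.015]
contact_force: [0.4, 0.6, -0.3]
grip_width: 0.0231
gripper_force: 24.8
```

Emit:
step_arm(
  rows=[
    [0.03,-0.05,0,0,0,0],
    [0.06,-0.1,0,0,0,0],
    [0.09,-0.15,0,0,0,0],
    [0.12,-0.2,0,0,0,0],
    [0.15,-0.25,0,0,0,0],
  ],
)

```text
clock: 8.43
tcp_pos: [0.4583, 0.1278, 0.1633]
orientation: [2.725, 1.563, 0.001]
contact_force: [-0.1, 0.2, 0.1]
grip_width: 0.0232
gripper_force: 24.8
```

Emit:
step_arm(
  rows=[
    [0.03,-0.05,0,0,0,0],
    [0.06,-0.1,0,0,0,0],
    [0.09,-0.15,0,0,0,0],
    [0.12,-0.2,0,0,0,0],
    [0.15,-0.25,0,0,0,0],
  ],
)

```text
clock: 8.85
tcp_pos: [0.5482, -0.0224, 0.1631]
orientation: [2.725, 1.562, 0.0]
contact_force: [0.8, 0.1, 0.1]
grip_width: 0.0232
gripper_force: 24.8
```

Emit:
step_arm(
  rows=[
    [0.03,-0.05,0,0,0,0],
    [0.06,-0.1,-0.03,0,0,0],
    [0.09,-0.15,-0.06,0,0,0],
    [0.12,-0.2,-0.1,0,0,0],
    [0.139,-0.245,-0.1,0,0,0],
  ],
)

```text
clock: 9.27
tcp_pos: [0.6296, -0.1692, 0.0985]
orientation: [-2.723, -1.56, 0.007]
contact_force: [-0.4, 0.5, 0.3]
grip_width: 0.0231
gripper_force: 24.8
```

Emit:
step_arm(
  rows=[
    [0,0,0,0,0,0],
    [0,0,0,0,0,0],
  ],
)

```text
clock: 9.43
tcp_pos: [0.6308, -0.1701, 0.1021]
orientation: [2.729, 1.557, -0.002]
contact_force: [0.6, 0.2, -0.6]
grip_width: 0.0233
gripper_force: 24.8
```

```bash
python3 - <<'E'
from look import *
o,im,c=shot("w5")
for a,p,m in blobs(im,(105,120,60),(125,255,255),200):
    ap=cv2.approxPolyDP(cv2.convexHull(cv2.findNonZero(m)),6,True).reshape(-1,2); print(a,p); print(np.c_[ap,onplane(c,ap,.028)[:,:2].round(4)])
print(proj(c,[[.63,-.166,.028]]))
E
```

```text
t 9.43 tcp [ 0.6308 -0.1701  0.1021] yaw -30.57
4309 [246.9 187.7]
[[ 2.990e+02  2.290e+02  6.542e-01 -2.054e-01]
 [ 2.130e+02  2.380e+02  5.925e-01 -1.779e-01]
 [ 1.890e+02  1.760e+02  6.047e-01 -1.268e-01]
 [ 1.970e+02  1.660e+02  6.139e-01 -1.236e-01]
 [ 2.730e+02  1.430e+02  6.693e-01 -1.371e-01]]
1446 [255.4 271.4]
[[ 2.650e+02  2.970e+02  6.000e-01 -2.471e-01]
 [ 2.520e+02  2.970e+02  5.905e-01 -2.415e-01]
 [ 2.370e+02  2.760e+02  5.905e-01 -2.172e-01]
 [ 2.480e+02  2.480e+02  6.116e-01 -1.994e-01]
 [ 2.630e+02  2.490e+02  6.214e-01 -2.063e-01]
 [ 2.730e+02  2.640e+02  6.216e-01 -2.223e-01]]
[[246.24793762 202.86595408]]
```

View pics/w5.png

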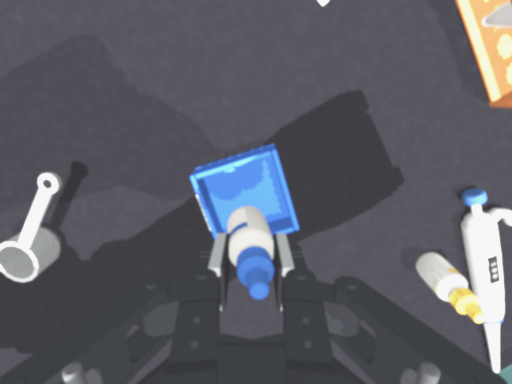

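The bottle is held over the blue pot; rim corners (192,176), (273,143) and (299,229) put the pot centre at (0.630, −0.166). Yellow bottle and pipette are well clear.

Emit:
step_arm(
  rows=[
    [0,0.006,-0.04,0,0,0],
    [0,0.006,-0.07,0,0,0],
    [0,0.006,-0.083,0,0,0],
    [0,0.006,-0.088,0,0,0],
    [0,0.006,-0.088,0,0,0],
  ],
)

```text
clock: 9.9
tcp_pos: [0.6309, -0.1629, 0.0503]
orientation: [-2.724, -1.564, 0.0]
contact_force: [-0.3, 0.2, -0.5]
grip_width: 0.0229
gripper_force: 24.8
```

Emit:
step_arm(
  rows=[
    [0,0,0,0,0,0],
    [0,0,0,0,0,0],
    [0,0,0,0,0,0],
    [0,0,0,0,0,0],
    [0,0,0,0,0,0],
  ],
  jaw=0,
)

```text
clock: 10.32
tcp_pos: [0.6314, -0.1642, 0.0508]
orientation: [2.725, 1.562, 0.001]
contact_force: [0.2, 0.1, 0.2]
grip_width: 0.0819
gripper_force: 0.0
```

Emit:
step_arm(
  rows=[
    [0,0,0.03,0,0,0],
    [0,0,0.09,0,0,0],
    [0,0,0.15,0,0,0],
    [0,0,0.2,0,0,0],
    [0,0,0.2,0,0,0],
  ],
)

```text
clock: 10.73
tcp_pos: [0.6352, -0.1645, 0.1778]
orientation: [2.719, 1.558, 0.014]
contact_force: [0.8, 0.1, 0.7]
grip_width: 0.085
gripper_force: 0.0
```

```bash
python3 - <<'E'
from look import *
o,im,c=shot("w6")
t=eyes.grab_frame("scene")
cv2.imwrite("pics/c6.png",np.hstack([cv2.resize(im[100:340,130:390],(390,360))[:,:,::-1],cv2.resize(t[110:230,220:350],(390,360))[:,:,::-1]]))
E
```

```text
t 10.73 tcp [ 0.6352 -0.1645  0.1778] yaw -30.37
```

View pics/c6.png

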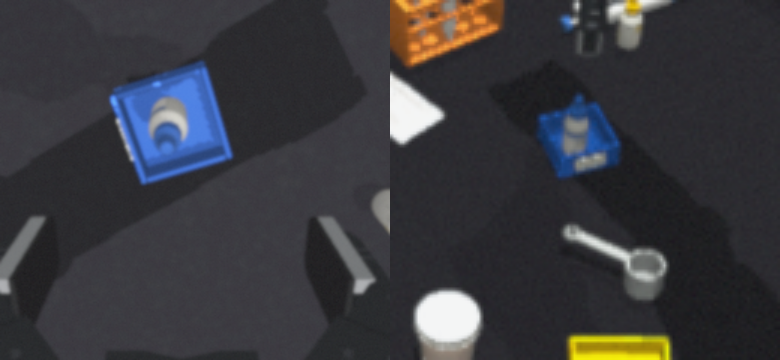

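Blue bottle stands upright in the blue pot. Now the cup.

Emit:
step_arm(
  rows=[
    [-0.139,0.215,0,0,0,0],
    [-0.139,0.215,0,0,0,0],
    [-0.139,0.215,0,0,0,0],
    [-0.139,0.215,0,0,0,0],
    [-0.139,0.215,0,0,0,0],
  ],
)

```text
clock: 11.25
tcp_pos: [0.5434, -0.0285, 0.1689]
orientation: [-2.715, -1.572, 0.005]
contact_force: [-0.9, -0.7, 0.1]
grip_width: 0.0854
gripper_force: 0.0
```

Emit:
step_arm(
  rows=[
    [-0.139,0.215,0,0,0,0],
    [-0.139,0.215,0,0,0,0],
    [-0.139,0.215,0,0,0,0],
    [-0.139,0.215,0,0,0,0],
    [-0.139,0.215,0,0,0,0],
  ],
)

```text
clock: 11.67
tcp_pos: [0.4605, 0.0989, 0.1694]
orientation: [-2.717, -1.573, 0.003]
contact_force: [-1.5, 0.3, 0.3]
grip_width: 0.0854
gripper_force: 0.0
```

Emit:
step_arm(
  rows=[
    [0,0,0,0,0,0],
    [0,0,0,0,0,0],
  ],
)

```text
clock: 11.83
tcp_pos: [0.4645, 0.0929, 0.1696]
orientation: [2.726, 1.561, -0.002]
contact_force: [-0.6, 0.2, -0.3]
grip_width: 0.0851
gripper_force: 0.0
```

```bash
python3 - <<'E'
from look import *
o,im,c=shot("w7")
for a,p,m in blobs(im,(0,0,150),(180,60,255),800):
    (x,y),rr=cv2.minEnclosingCircle(cv2.findNonZero(m)); print(a,p,(x,y,rr),onplane(c,(x,y),.07)[0].round(4),"diam",2*rr/288*(c["extrinsics"][2,3]-.07))
E
```

```text
t 11.83 tcp [0.4645 0.0929 0.1696] yaw -30.39
857 [507.5  67.8] (506.0, 58.5, 58.71338653564453) [0.6916 0.0892 0.07  ] diam 0.09333849289510159
2205 [248.9 202.9] (249.5, 195.5, 33.3542594909668) [0.4643 0.0934 0.07  ] diam 0.05302430154712593
1874 [ 16.3 292.7] (12.5, 289.5, 33.860103607177734) [0.2104 0.1277 0.07  ] diam 0.05382845763882607
```

View pics/w7.png

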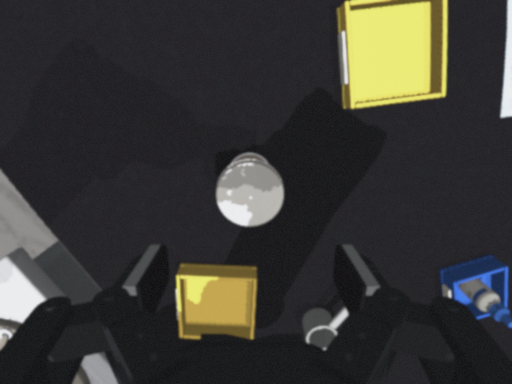

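Lid circle is centred at (250,193), i.e. (0.464, 0.094), 53–57 mm wide as expected. Its near edges are clear of both fingers and the near tray sits below.

Emit:
step_arm(
  rows=[
    [0,0,-0.06,0,0,0],
    [0,0,-0.12,0,0,0],
    [0,0,-0.16,0,0,0],
    [0,0,-0.182,0,0,0],
    [0,0,-0.182,0,0,0],
  ],
)

```text
clock: 12.3
tcp_pos: [0.4629, 0.0918, 0.058]
orientation: [-2.726, -1.558, 0.009]
contact_force: [-0.0, -0.8, 0.6]
grip_width: 0.0854
gripper_force: 0.0
```

Emit:
step_arm(
  rows=[
    [0,0,0,0,0,0],
    [0,0,0,0,0,0],
    [0,0,0,0,0,0],
    [0,0,0,0,0,0],
    [0,0,0,0,0,0],
  ],
  jaw=1,
  squeeze=35,
)

```text
clock: 12.72
tcp_pos: [0.4658, 0.094, 0.0624]
orientation: [2.725, 1.561, 0.005]
contact_force: [1.2, -1.6, 5.4]
grip_width: 0.0553
gripper_force: 37.4
```

Emit:
step_arm(
  rows=[
    [0,0,0,0,0,0],
    [0,0,0,0,0,0],
    [0,0,0,0,0,0],
    [0,0,0,0,0,0],
  ],
)

```text
clock: 13.05
tcp_pos: [0.4658, 0.094, 0.0624]
orientation: [2.725, 1.561, 0.005]
contact_force: [-0.2, -0.7, 7.9]
grip_width: 0.055
gripper_force: 37.5
```

Emit:
step_arm(
  rows=[
    [0,0,0.02,0,0,0],
    [0,0,0.05,0,0,0],
    [0,0,0.08,0,0,0],
    [0,0,0.1,0,0,0],
    [0,0,0.1,0,0,0],
  ],
)

```text
clock: 13.47
tcp_pos: [0.4658, 0.0944, 0.1235]
orientation: [2.724, 1.561, 0.007]
contact_force: [0.7, -0.3, -1.1]
grip_width: 0.0551
gripper_force: 37.5
```

Emit:
step_arm(
  rows=[
    [0.02,0.004,0,0,0,0],
    [0.055,0.012,0,0,0,0],
    [0.095,0.02,0,0,0,0],
    [0.135,0.028,0,0,0,0],
    [0.175,0.036,0,0,0,0],
  ],
)

```text
clock: 13.88
tcp_pos: [0.5699, 0.1155, 0.1202]
orientation: [2.725, 1.562, -0.002]
contact_force: [0.2, -0.1, -0.7]
grip_width: 0.0554
gripper_force: 37.5
```

Emit:
step_arm(
  rows=[
    [0.04,0.008,0,0,0,0],
    [0.08,0.017,0,0,0,0],
    [0.105,0.022,0,0,0,0],
    [0.117,0.025,0,0,0,0],
    [0.117,0.025,0,0,0,0],
  ],
)

```text
clock: 14.3
tcp_pos: [0.6401, 0.1308, 0.12]
orientation: [-2.725, -1.562, 0.001]
contact_force: [-0.1, 0.7, -1.3]
grip_width: 0.0551
gripper_force: 37.5
```

```bash
python3 - <<'E'
from look import *
o,im,c=shot("w8"); print(o["grip_width"],o["joints"].round(2))
for a,p,m in blobs(im,(22,100,60),(36,255,255),300):
    ap=cv2.approxPolyDP(cv2.convexHull(cv2.findNonZero(m)),6,True).reshape(-1,2); print(a,p); print(np.c_[ap,onplane(c,ap,.025)[:,:2].round(4)])
E
```

```text
t 14.3 tcp [0.6401 0.1308 0.12  ] yaw -30.36
0.055126368596991056 [-0.02  0.6  -0.39  1.69  0.28  0.9  -1.05]
6983 [247.7 172.6]
[[3.070e+02 2.340e+02 6.657e-01 7.750e-02]
 [1.990e+02 2.300e+02 5.876e-01 1.278e-01]
 [1.830e+02 1.530e+02 6.134e-01 1.897e-01]
 [2.930e+02 1.330e+02 6.954e-01 1.596e-01]]
335 [122.1 378.8]
[[1.430e+02 3.770e+02 4.368e-01 1.280e-02]
 [1.030e+02 3.830e+02 3.904e-01 2.630e-02]
 [1.080e+02 3.740e+02 4.050e-01 3.440e-02]]
```

View pics/w8.png

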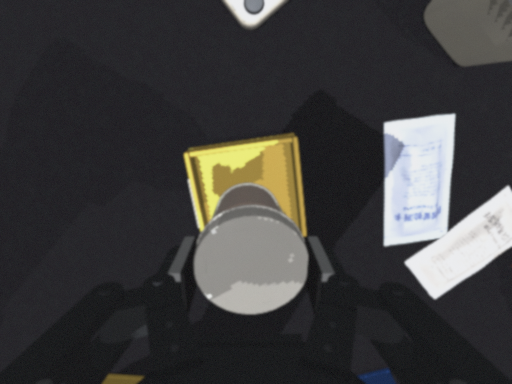

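The cup is held over the far tray; corners (183,153), (293,133) and (307,234) give the centre at about (0.640, 0.132), directly under the TCP. Lower it.

Emit:
step_arm(
  rows=[
    [0,0.001,-0.03,0,0,0],
    [0,0.001,-0.06,0,0,0],
    [0,0.001,-0.08,0,0,0],
    [0,0.001,-0.087,0,0,0],
    [0,0.001,-0.087,0,0,0],
  ],
)

```text
clock: 14.77
tcp_pos: [0.6382, 0.131, 0.068]
orientation: [-2.725, -1.563, 0.004]
contact_force: [0.7, 0.2, -0.6]
grip_width: 0.0552
gripper_force: 37.6
```

Emit:
step_arm(
  rows=[
    [0,0,0,0,0,0],
    [0,0,-0.001,0,0,0],
    [0,0,-0.001,0,0,0],
  ],
)

```text
clock: 15.02
tcp_pos: [0.64, 0.1313, 0.0691]
orientation: [2.725, 1.562, 0.002]
contact_force: [-0.8, 0.1, -0.9]
grip_width: 0.0551
gripper_force: 37.6
```

Emit:
step_arm(
  rows=[
    [0,0,0,0,0,0],
    [0,0,0,0,0,0],
    [0,0,0,0,0,0],
    [0,0,0,0,0,0],
    [0,0,0,0,0,0],
  ],
  jaw=0,
)

```text
clock: 15.43
tcp_pos: [0.6396, 0.1312, 0.0684]
orientation: [2.725, 1.562, 0.0]
contact_force: [0.6, -0.5, -0.1]
grip_width: 0.0857
gripper_force: 0.0
```

Emit:
step_arm(
  rows=[
    [0,0,0.02,0,0,0],
    [0,0,0.07,0,0,0],
    [0,0,0.13,0,0,0],
    [0,0,0.18,0,0,0],
    [0,0,0.18,0,0,0],
  ],
)

```text
clock: 15.85
tcp_pos: [0.6433, 0.1328, 0.1845]
orientation: [2.723, 1.561, 0.018]
contact_force: [1.0, 1.2, 0.8]
grip_width: 0.0855
gripper_force: 0.0
```

```bash
python3 - <<'E'
from look import *
o,im,c=shot("w9")
t=eyes.grab_frame("scene")
cv2.imwrite("pics/c9.png",np.hstack([cv2.resize(im[100:340,130:390],(390,360))[:,:,::-1],cv2.resize(t[130:250,130:260],(390,360))[:,:,::-1]]))
E
```

```text
t 15.85 tcp [0.6433 0.1328 0.1845] yaw -30.36
```

View pics/c9.png

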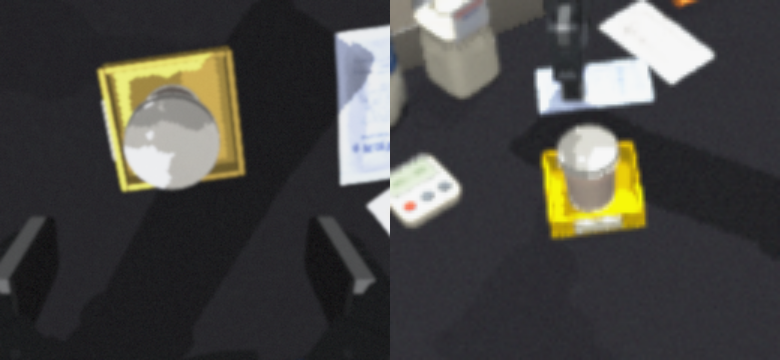

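Cup stands upright in the far yellow tray, timer and sheets untouched. Now the small scoop.

Emit:
step_arm(
  rows=[
    [-0.122,-0.1835,-0.004,0,0,-0.097],
    [-0.122,-0.1835,-0.004,0,0,-0.097],
    [-0.122,-0.1835,-0.004,0,0,-0.097],
    [-0.122,-0.1835,-0.004,0,0,-0.097],
    [-0.122,-0.1835,-0.004,0,0,-0.097],
  ],
)

```text
clock: 16.37
tcp_pos: [0.5637, 0.0168, 0.1727]
orientation: [2.933, 1.123, -0.007]
contact_force: [0.0, 0.8, -0.3]
grip_width: 0.0854
gripper_force: 0.0
```

Emit:
step_arm(
  rows=[
    [-0.122,-0.1835,-0.004,0,0,-0.097],
    [-0.122,-0.1835,-0.004,0,0,-0.097],
    [-0.122,-0.1835,-0.004,0,0,-0.097],
    [-0.122,-0.1835,-0.004,0,0,-0.097],
    [-0.122,-0.1835,-0.004,0,0,-0.097],
  ],
)

```text
clock: 16.78
tcp_pos: [0.4914, -0.0913, 0.1708]
orientation: [3.07, 0.667, -0.004]
contact_force: [-0.2, 0.4, 0.1]
grip_width: 0.0851
gripper_force: 0.0
```

Emit:
step_arm(
  rows=[
    [0,0,0,0,0,0],
    [0,0,0,0,0,0],
    [0,0,0,0,0,0],
  ],
)

```text
clock: 17.03
tcp_pos: [0.4942, -0.087, 0.1714]
orientation: [-3.067, -0.678, -0.001]
contact_force: [-0.3, 0.1, 0.5]
grip_width: 0.0852
gripper_force: 0.0
```

```bash
python3 - <<'E'
from look import *
o,im,c=shot("w10")
for a,p,m in blobs(im,(0,0,120),(180,50,255),300):
    pts=cv2.findNonZero(m).reshape(-1,2)
    w=onplane(c,pts,.034)[:,:2]; e=w-w.mean(0); d=np.linalg.svd(e,full_matrices=False)[2][0]; s=e@d
    print(a,p,w.mean(0).round(4),"dir",np.degrees(np.arctan2(d[1],d[0])).round(1),"len",np.ptp(s).round(4), "box",cv2.boundingRect(pts))
    for lo in np.arange(s.min(),s.max(),.01):
        k=(s>=lo)&(s<lo+.01)
        if np.ptp(s)<.15 and k.any(): print("   ",lo.round(3),w[k].mean(0).round(4),"wid",np.ptp((e[k]@[-d[1],d[0]])).round(4))
E
```

```text
t 17.03 tcp [ 0.4942 -0.087   0.1714] yaw -65.07
715 [383.6  85.8] [ 0.6268 -0.1566] dir -58.7 len 0.0343 box (366, 70, 39, 33)
    -0.016 [ 0.6214 -0.1476] wid 0.0214
    -0.006 [ 0.627  -0.1566] wid 0.0238
    0.004 [ 0.6307 -0.1638] wid 0.0275
    0.014 [ 0.636  -0.1696] wid 0.0248
2076 [250.3 215.8] [ 0.4637 -0.1018] dir -153.5 len 0.1079 box (232, 153, 39, 103)
    -0.064 [ 0.5165 -0.0755] wid 0.0161
    -0.054 [ 0.508  -0.0795] wid 0.0161
    -0.044 [ 0.4993 -0.084 ] wid 0.0116
    -0.034 [ 0.49   -0.0885] wid 0.0108
    -0.024 [ 0.481  -0.0931] wid 0.0109
    -0.014 [ 0.472  -0.0978] wid 0.011
    -0.004 [ 0.4627 -0.1025] wid 0.0302
    0.006 [ 0.4541 -0.1069] wid 0.0346
    0.016 [ 0.445 -0.111] wid 0.0391
    0.026 [ 0.4364 -0.1156] wid 0.0392
    0.036 [ 0.4283 -0.1189] wid 0.0312
2558 [140.1 254.4] [ 0.3746 -0.0142] dir -48.6 len 0.1003 box (88, 220, 102, 76)
    -0.057 [0.3392 0.023 ] wid 0.0392
    -0.047 [0.3498 0.0214] wid 0.0436
    -0.037 [0.3474 0.0024] wid 0.0667
    -0.027 [ 0.3559 -0.0013] wid 0.0703
    -0.017 [ 0.368  -0.0042] wid 0.0563
    -0.007 [ 0.3785 -0.
[... 1203 characters left out ...]
0.105 ] wid 0.0333
    0.011 [0.2165 0.1063] wid 0.0284
    0.021 [0.2064 0.1072] wid 0.024
    0.031 [0.1964 0.1078] wid 0.0204
    0.041 [0.1865 0.1085] wid 0.0168
    0.051 [0.1767 0.1099] wid 0.0119
    0.061 [0.167  0.1108] wid 0.0072
    0.071 [0.159  0.1118] wid 0.0033
1058 [ 95.1 370.2] [ 0.1852 -0.0113] dir 163.2 len 0.0804 box (72, 352, 48, 32)
    -0.036 [ 0.2161 -0.0135] wid 0.0192
    -0.026 [ 0.2061 -0.014 ] wid 0.037
    -0.016 [ 0.1956 -0.0152] wid 0.0544
    -0.006 [ 0.1851 -0.0165] wid 0.0576
    0.004 [ 0.1766 -0.0107] wid 0.0493
    0.014 [ 0.168  -0.0045] wid 0.0372
    0.024 [0.1595 0.0009] wid 0.023
    0.034 [0.1517 0.007 ] wid 0.0116
    0.044 [0.1461 0.0117] wid 0.0
```

View pics/w10.png

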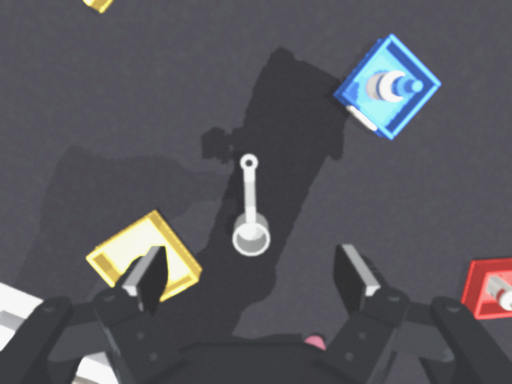

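The small scoop is at (251,236), its handle running up to (249,162): length 108 mm (88+19 expected), direction 26.7°, pinch point (0.494, −0.087) directly under the TCP.

Emit:
step_arm(
  rows=[
    [0,0,-0.06,0,0,0.009],
    [0,0,-0.12,0,0,0.009],
    [0,0,-0.18,0,0,0.009],
    [0,0,-0.22,0,0,0.009],
    [0,0,-0.22,0,0,0.009],
  ],
)

```text
clock: 17.5
tcp_pos: [0.4902, -0.0875, 0.0352]
orientation: [-3.055, -0.719, 0.012]
contact_force: [-0.3, 0.1, 1.4]
grip_width: 0.0856
gripper_force: 0.0
```

Emit:
step_arm(
  rows=[
    [0,0,-0.01,0,0,0],
    [0,0,-0.022,0,0,0],
    [0,0,-0.022,0,0,0],
    [0,0,-0.022,0,0,0],
  ],
)

```text
clock: 17.83
tcp_pos: [0.494, -0.089, 0.0272]
orientation: [3.058, 0.716, 0.003]
contact_force: [-0.1, -0.3, -0.3]
grip_width: 0.0854
gripper_force: 0.0
```

Emit:
step_arm(
  rows=[
    [0,0,0,0,0,0],
    [0,0,0,0,0,0],
    [0,0,0,0,0,0],
    [0,0,0,0,0,0],
    [0,0,0,0,0,0],
  ],
  jaw=1,
  squeeze=60,
)

```text
clock: 18.25
tcp_pos: [0.4933, -0.0891, 0.0266]
orientation: [3.059, 0.716, 0.001]
contact_force: [-0.1, -0.4, 0.2]
grip_width: 0.0257
gripper_force: 0.0
```

Emit:
step_arm(
  rows=[
    [0,0,0,0,0,0],
    [0,0,0,0,0,0],
    [0,0,0,0,0,0],
    [0,0,0,0,0,0],
    [0,0,0,0,0,0],
  ],
)

```text
clock: 18.67
tcp_pos: [0.4932, -0.0891, 0.0263]
orientation: [3.059, 0.716, 0.0]
contact_force: [1.3, -0.0, 0.4]
grip_width: 0.0085
gripper_force: 58.4
```

Emit:
step_arm(
  rows=[
    [0,0,0,0,0,0],
    [0,0,0,0,0,0],
    [0,0,0,0,0,0],
  ],
)

```text
clock: 18.92
tcp_pos: [0.4932, -0.0891, 0.0263]
orientation: [3.059, 0.716, 0.0]
contact_force: [-0.3, -1.0, 0.7]
grip_width: 0.0085
gripper_force: 58.4
```

Emit:
step_arm(
  rows=[
    [0,0,0.02,0,0,0],
    [0,0,0.07,0,0,0],
    [0,0,0.12,0,0,0],
    [0,0,0.18,0,0,0],
    [0,0,0.23,0,0,0],
  ],
)

```text
clock: 19.33
tcp_pos: [0.4929, -0.0888, 0.1661]
orientation: [-3.059, -0.716, -0.0]
contact_force: [1.0, -0.3, -0.8]
grip_width: 0.0087
gripper_force: 58.5
```

Emit:
step_arm(
  rows=[
    [0,0.05,0.02,0,0,0.02],
    [0,0.11,0.02,0,0,0.05],
    [0,0.175,0.02,0,0,0.08],
    [0,0.24,0.02,0,0,0.11],
    [0,0.305,0.02,0,0,0.145],
  ],
)

```text
clock: 19.75
tcp_pos: [0.4926, 0.0956, 0.1765]
orientation: [2.815, 1.394, 0.0]
contact_force: [0.2, -0.5, -1.3]
grip_width: 0.0082
gripper_force: 58.5
```

Emit:
step_arm(
  rows=[
    [0,0.06,0,0,0,0.03],
    [0,0.12,0,0,0,0.06],
    [0,0.18,0,0,0,0.09],
    [0,0.24,0,0,0,0.12],
    [0,0.305,0,0,0,0.145],
  ],
)

```text
clock: 20.17
tcp_pos: [0.4927, 0.2779, 0.176]
orientation: [2.428, 1.993, -0.002]
contact_force: [1.0, -1.0, -0.5]
grip_width: 0.0083
gripper_force: 58.5
```

Emit:
step_arm(
  rows=[
    [0,0,0,0,0,0],
    [0,0,0,0,0,0],
    [0,0,0,0,0,0],
  ],
)

```text
clock: 20.42
tcp_pos: [0.4928, 0.2763, 0.1757]
orientation: [2.432, 1.988, -0.003]
contact_force: [0.0, -0.6, -0.1]
grip_width: 0.0085
gripper_force: 58.5
```

```bash
python3 - <<'E'
from look import *
o,im,c=shot("w11");print(o["grip_width"],o["gripper_force"],o["joints"].round(2))
print("expect large",proj(c,[[.503,.407,.028],[.594,.388,.026]]).round(0).tolist())
h=cv2.cvtColor(im,cv2.COLOR_RGB2HSV)
for a,p,m in blobs(im,(0,0,110),(180,50,255),300):
    pts=cv2.findNonZero(m).reshape(-1,2)
    w=onplane(c,pts,.0275)[:,:2]; e=w-w.mean(0); d=np.linalg.svd(e,full_matrices=False)[2][0]; s=e@d
    print(a,p,w.mean(0).round(4),"dir",np.degrees(np.arctan2(d[1],d[0])).round(1),"len",np.ptp(s).round(4), "box",cv2.boundingRect(pts))
    if .1<np.ptp(s)<.2:
      for lo in np.arange(s.min(),s.max(),.01):
        k=(s>=lo)&(s<lo+.01); x=e[k]@[-d[1],d[0]]
        if k.any(): print("   ",lo.round(3),w[k].mean(0).round(4),"wid",np.ptp(x).round(4),"midedge",(w.mean(0)+d*(lo+.005)+np.array([-d[1],d[0]])*(x.max()+x.min())/2).round(4))
E
```

```text
t 20.42 tcp [0.4928 0.2763 0.1757] yaw -11.48
0.008464906716966364 58.47676634788513 [-0.18  0.43 -0.57  1.86  0.29  0.93 -1.07]
expect large [[232.0, 37.0], [337.0, 39.0]]
4561 [251.5  36.2] [0.5197 0.4043] dir -10.5 len 0.1295 box (200, 0, 148, 71)
    -0.045 [0.4808 0.4129] wid 0.0438 midedge [0.4805 0.4138]
    -0.035 [0.4901 0.4098] wid 0.0552 midedge [0.4902 0.4116]
    -0.025 [0.4995 0.4066] wid 0.057 midedge [0.4999 0.4087]
    -0.015 [0.5093 0.4049] wid 0.0568 midedge [0.5097 0.4067]
    -0.005 [0.5194 0.4051] wid 0.0542 midedge [0.5197 0.406 ]
    0.005 [0.5289 0.4047] wid 0.0444 midedge [0.5297 0.405 ]
    0.015 [0.5392 0.4014] wid 0.0098 midedge [0.5392 0.4014]
    0.025 [0.549  0.3994] wid 0.0098 midedge [0.549  0.3994]
    0.035 [0.5588 0.3974] wid 0.0098 midedge [0.5588 0.3975]
    0.045 [0.5685 0.3952] wid 0.0098 midedge [0.5685 0.3948]
    0.055 [0.5783 0.393 ] wid 0.0098 midedge [0.5783 0.393 ]
    0.065 [0.5884 0.3908] wid 0.0147 midedge [0.5881 0.3911]
    0.075 [0.5976 0.3891] wid 0.0155 midedge [0.5979 0.3889]
3650 [475.4 131.9] [0.7204 0.2806] dir -170.5 len 0.
[... 2510 characters left out ...]
33 box (0, 304, 46, 59)
    -0.051 [0.1765 0.1749] wid 0.0263 midedge [0.1747 0.1771]
    -0.041 [0.1691 0.1685] wid 0.0385 midedge [0.1693 0.1686]
    -0.031 [0.1665 0.1588] wid 0.0441 midedge [0.1668 0.1587]
    -0.021 [0.1638 0.149 ] wid 0.0499 midedge [0.1644 0.1487]
    -0.011 [0.1615 0.139 ] wid 0.0558 midedge [0.162  0.1388]
    -0.001 [0.1588 0.1292] wid 0.0617 midedge [0.1596 0.1288]
    0.009 [0.1548 0.1201] wid 0.0625 midedge [0.1548 0.12  ]
    0.019 [0.1465 0.1131] wid 0.0576 midedge [0.1476 0.1124]
    0.029 [0.1379 0.1062] wid 0.0499 midedge [0.139  0.1055]
    0.039 [0.1331 0.0984] wid 0.0414 midedge [0.1305 0.0985]
    0.049 [0.1346 0.0892] wid 0.0085 midedge [0.1328 0.0863]
```

```bash
python3 - <<'E'
from look import *
o=r.get_obs(); c=cam("wrist",o); im=cv2.imread("pics/w11.png")
a=np.radians(yaw(o)+90);u=np.array([np.cos(a),np.sin(a),0]);t=o["tcp_pos"]
print("tip",proj(c,[t+.032*u+[0,0,.0077]]).round(0),"pinch",proj(c,[t+[0,0,.0077]]).round(0))
ax=t-.056*u
ring=[ax+[.019*np.cos(k),.019*np.sin(k),.0077] for k in np.arange(0,6.28,.1)]
p=proj(c,ring);print("ring box",p.min(0).round(0),p.max(0).round(0))
g=cv2.cvtColor(im,cv2.COLOR_BGR2GRAY)
for row in range(255,384,8): print(row,g[row,225:278:4])
E
```

```text
tip [[250. 205.]] pinch [[250. 266.]]
ring box [216. 326.] [285. 378.]
255 [ 33  79  78  74  46 105 109 109 105  40  74  78  77  30]
263 [ 44  76  78  63  41 105 108 108 107  37  67  79  80  36]
271 [ 29  27  73  87  46 105 109 108 107  40  97  64  30  27]
279 [ 30  31  28  31  45 127 112 108 105  39  27  27  28  30]
287 [ 27  27  27  30  45 129 133 134 132  38  27  30  30  30]
295 [ 23  23  27  28  54 128 136 134 132  46  29  27  27  30]
303 [ 27  27  25  30  64 130 134 133 131  52  31  28  26  30]
311 [ 26  28  31  55  83 128 134 133 132  72  49  29  23  29]
319 [ 27  25  29  63  87 129 134 133 130  76  59  26  25  28]
327 [ 27  20  26  68  76 125 131 132 127  72  66  28  23  28]
335 [ 25  27  30 105 100 106 103 104 102  96 111  27  26  26]
343 [28 23 25 24 25 22 25 28 27 25 22 26 24 27]
351 [26 28 29 26 27 24 27 29 25 29 27 28 28 29]
359 [26 28 25 30 29 31 31 27 29 29 29 30 23 28]
367 [28 27 25 27 26 28 27 31 29 29 31 25 29 19]
375 [28 28 27 26 29 24 26 30 31 28 26 27 28 28]
383 [25 29 27 27 29 27 24 27 29 24 28 28 26 26]
```

```bash
python3 - <<'E'
import cv2
g=cv2.cvtColor(cv2.imread("pics/w11.png"),cv2.COLOR_BGR2GRAY)
for row in range(185,245,4): print(row,g[row,235:268:3])
E
```

```text
185 [38 35 33 38 36 33 36 32 33 38 35]
189 [37 39 38 38 40 38 38 40 36 34 37]
193 [38 43 39 41 40 38 41 39 39 37 41]
197 [39 39 37 36 40 39 39 39 40 40 38]
201 [35 40 41 39 41 40 39 36 37 40 37]
205 [40 37 36 45 51 60 60 51 44 43 33]
209 [ 38  43  78 118 141 109 104  91  79  60  35]
213 [ 48 105 117 115 111 108 107 107 106  95  63]
217 [ 70 142 125 105  80  54  59  90 106 108 100]
221 [ 84 107 106  58  24  27  24  22  77 107 107]
225 [ 84 108 102  36  27  25  28  24  61 107 108]
229 [ 57 102 104  78  35  28  30  37  94 105  95]
233 [ 70  84 103 107 104  97  97 104 105 101  74]
237 [ 79  76  79 103 109 109 108 107  99  71  79]
241 [ 77  73  77 102 108 108 106 106  99  63  77]
```

Emit:
step_arm(
  rows=[
    [0.006,0.05,0,0,0,0],
    [0.014,0.115,0,0,0,0],
    [0.022,0.18,0,0,0,0],
    [0.03,0.245,0,0,0,0],
    [0.038,0.3,0,0,0,0],
  ],
)

```text
clock: 20.88
tcp_pos: [0.5167, 0.4575, 0.1762]
orientation: [2.434, 1.986, -0.0]
contact_force: [-0.6, 0.5, 0.3]
grip_width: 0.0086
gripper_force: 58.5
```

Emit:
step_arm(
  rows=[
    [0,0.012,-0.03,0,0,0],
    [0,0.012,-0.08,0,0,0],
    [0,0.012,-0.12,0,0,0],
    [0,0.012,-0.14,0,0,0],
    [0,0.012,-0.14,0,0,0],
  ],
)

```text
clock: 21.3
tcp_pos: [0.5154, 0.4604, 0.0885]
orientation: [2.433, 1.985, -0.01]
contact_force: [-1.3, -0.8, -0.6]
grip_width: 0.0086
gripper_force: 58.5
```

Emit:
step_arm(
  rows=[
    [0,0,0,0,0,0],
    [0,0,0,0,0,0],
    [0,0,0,0,0,0],
  ],
)

```text
clock: 21.55
tcp_pos: [0.517, 0.4647, 0.0944]
orientation: [-2.433, -1.988, -0.005]
contact_force: [-0.3, 0.1, -0.5]
grip_width: 0.0083
gripper_force: 58.5
```

```bash
python3 - <<'E'
from look import *
o,im,c=shot("w12")
s=eyes.grab_frame("scene"); t=eyes.grab_frame("top")
cv2.imwrite("pics/c12.png",np.hstack([cv2.resize(im[150:384,120:380],(400,360))[:,:,::-1],cv2.resize(s[200:290,75:175],(400,360),interpolation=cv2.INTER_CUBIC)[:,:,::-1]]))
cv2.imwrite("pics/t12.png",t[:,:,::-1])
E
```

```text
t 21.55 tcp [0.517  0.4647 0.0944] yaw -11.49
```

View pics/c12.png

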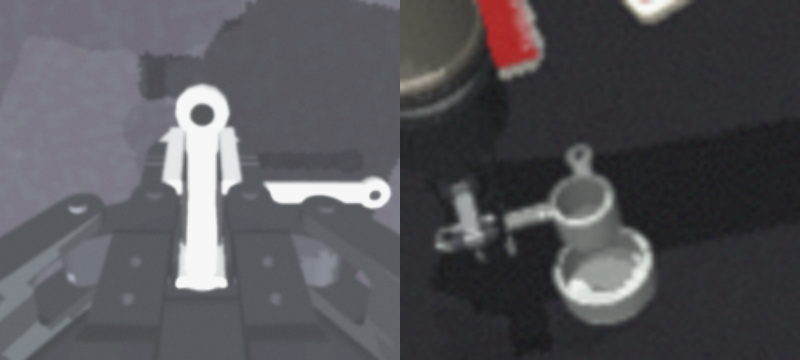

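Wrist and scene crops show the small scoop hanging level above the large scoop's cup: small rim centred at crop (582,205), large rim at (604,263), handles crossed at right angles. I'll check the offset from those pixels.

```bash
python3 - <<'E'
from look import *
s=cam("scene")
print(onplane(s,(120.5,251.2),.102).round(4),onplane(s,(126,265.8),.028).round(4))
a=np.radians(-11.49+90);print(np.array([.517,.4647])-.0565*np.array([np.cos(a),np.sin(a)]))
# side lip check via row/col edges of large rim in top view
c=cam("top");im=cv2.imread("pics/t12.png")[:,:,::-1].copy()
print(proj(c,[[.5045,.4085,.028]]))
E
```

```text
[[0.4983 0.4107 0.102 ]] [[0.5033 0.4096 0.028 ]]
[0.50574538 0.40933229]
[[141.17402013 192.19413305]]
```

Emit:
step_arm(
  rows=[
    [-0.001,-0.001,-0.03,0,0,0],
    [-0.001,-0.001,-0.055,0,0,0],
    [-0.001,-0.001,-0.075,0,0,0],
    [-0.001,-0.001,-0.09,0,0,0],
    [-0.001,-0.001,-0.09,0,0,0],
  ],
)

```text
clock: 22.12
tcp_pos: [0.5142, 0.4623, 0.0355]
orientation: [2.431, 1.989, -0.007]
contact_force: [-0.2, -0.9, -1.3]
grip_width: 0.0086
gripper_force: 58.5
```

Emit:
step_arm(
  rows=[
    [0,0,-0.005,0,0,0],
    [0,0,-0.01,0,0,0],
    [0,0,-0.013,0,0,0],
    [0,0,-0.013,0,0,0],
    [0,0,-0.013,0,0,0],
  ],
)

```text
clock: 22.53
tcp_pos: [0.5155, 0.4638, 0.0309]
orientation: [2.432, 1.989, 0.001]
contact_force: [-1.0, 0.3, -1.0]
grip_width: 0.0086
gripper_force: 58.5
```

Emit:
step_arm(
  rows=[
    [0,0,-0.001,0,0,0],
    [0,0,-0.001,0,0,0],
  ],
)

```text
clock: 22.7
tcp_pos: [0.5156, 0.464, 0.0305]
orientation: [-2.432, -1.989, -0.002]
contact_force: [-0.9, -0.3, 2.1]
grip_width: 0.0082
gripper_force: 58.7
```

Emit:
step_arm(
  rows=[
    [0,0,0,0,0,0],
    [0,0,0,0,0,0],
    [0,0,0,0,0,0],
    [0,0,0,0,0,0],
    [0,0,0,0,0,0],
  ],
  jaw=0.5,
)

```text
clock: 23.12
tcp_pos: [0.5153, 0.4635, 0.0298]
orientation: [2.432, 1.989, -0.0]
contact_force: [-0.4, 0.2, 0.3]
grip_width: 0.0425
gripper_force: 0.0
```

Emit:
step_arm(
  rows=[
    [0,0,0.02,0,0,0],
    [0,0,0.06,0,0,0],
    [0,0,0.11,0,0,0],
    [0,0,0.17,0,0,0],
    [0,0,0.22,0,0,0],
  ],
)

```text
clock: 23.53
tcp_pos: [0.5153, 0.464, 0.165]
orientation: [-2.431, -1.989, -0.002]
contact_force: [1.4, 0.1, -0.1]
grip_width: 0.0429
gripper_force: 0.0
```

Emit:
step_arm(
  rows=[
    [0,-0.06,0.03,0,0,0],
    [0,-0.12,0.03,0,0,0],
    [0,-0.18,0.03,0,0,0],
    [0,-0.24,0.03,0,0,0],
    [0,-0.24,0.03,0,0,0],
  ],
  jaw=0,
)

```text
clock: 23.95
tcp_pos: [0.5172, 0.3105, 0.1802]
orientation: [2.436, 1.975, -0.006]
contact_force: [0.3, -0.7, -1.6]
grip_width: 0.0855
gripper_force: 0.0
```

Emit:
step_arm(
  rows=[
    [0,0,0,0,0,0],
    [0,0,0,0,0,0],
    [0,0,0,0,0,0],
    [0,0,0,0,0,0],
  ],
)

```text
clock: 24.28
tcp_pos: [0.5148, 0.3215, 0.1803]
orientation: [-2.429, -1.991, -0.001]
contact_force: [-0.3, -0.1, -0.2]
grip_width: 0.0854
gripper_force: 0.0
```

```bash
python3 - <<'E'
from look import *
o,im,c=shot("w13")
s=eyes.grab_frame("scene");t=eyes.grab_frame("top");cv2.imwrite("pics/s13.png",s[:,:,::-1]);cv2.imwrite("pics/t13.png",t[:,:,::-1])
L=np.array([.5045,.4085]);a=np.radians(-12.1)
def P(r,ang,z): return [L[0]+r*np.cos(ang),L[1]+r*np.sin(ang),z]
pr=proj(c,[P(0,0,.038),P(.088,a+np.pi/2,.038),P(.1,a,.026)]);print(pr.round(0))
for ap,n in((im,c),):
  for A,p,m in blobs(im,(0,0,105),(180,50,255),300):
    x=cv2.boundingRect(m)
    print(A,p,x)
print("small rim ring pred",[proj(c,[P(.019,k,.038)]).round(0)[0].tolist() for k in(a,a+1.57,a+3.14,a-1.57)])
print("large rim ring pred",[proj(c,[P(.03,k,.028)]).round(0)[0].tolist() for k in(a,a+1.57,a+3.14,a-1.57)])
x0,y0=pr.min(0).astype(int)-35; x1,y1=pr.max(0).astype(int)+35
g=cv2.cvtColor(im,cv2.COLOR_RGB2GRAY)[max(y0,0):y1:4,max(x0,0):x1:3]
print(max(x0,0),max(y0,0));[print("".join(" .:-=+*#%@"[min(9,v//26)] for v in row)) for row in g]
E
```

```text
t 24.28 tcp [0.5148 0.3215 0.1803] yaw -11.32
[[220.  93.]
 [219. -17.]
 [328.  95.]]
5376 [234.9  82. ] (188, 0, 142, 126)
374 [422.3  41. ] (418, 0, 10, 85)
574 [468.8  84.1] (423, 75, 89, 15)
3605 [450.2 176.2] (415, 141, 69, 71)
3616 [ 15.5 266.2] (0, 177, 55, 174)
532 [139.3 270.3] (123, 245, 36, 51)
529 [362.4 270.4] (343, 245, 37, 51)
1586 [483.9 299.7] (459, 279, 53, 51)
small rim ring pred [[241.0, 93.0], [220.0, 70.0], [199.0, 93.0], [220.0, 115.0]]
large rim ring pred [[253.0, 94.0], [221.0, 59.0], [189.0, 93.0], [222.0, 126.0]]
183 0
:::::::::#@@@@@:::::::::::::::::::::::::::::::::::::::::::::
::::::::::@@@@=...::::::::::::::::::::::::::::::::::::::::::
::::::::::@@@@=...::::::::::::::::::::::::::::::::::::::::::
::::::::::@@@@=...::::::::::::::::::::::::::::::::::::::::::
::::::::::%@@@+...::::::::::::::::::::::::::::::::::::::::::
::::::::::%@@@+..:::::::::::::::::::::::::::::::::::::::::::
::::::::::%@@@+..:::::::::::::::::::::::::::::::::::::::::::
::::::::::#@@@+...::::::::::::::::::::::::::::::::::::::::::
::::::::::#@@@+..:::::::::::::::::::::::::::::::::::::::::::
[... 764 characters left out ...]
::::::::::::::-=:::::::::::::
::+@-*@==*@@@@@@@@@@%@@@@@@@@@@@@@@%%%%%####@@@@+:::::::::::
::#@-*@=+#@@@@@@@@@@%%@@@@@@@@@@@@@@@@@@@@@@@+=@@:::::::::::
::=@=*@=+*@@@@@@@@@@##@@@@@@@@@@@@@@@@@@@@@@@+=@%:::::::::::
:::@++@#=*@@@@@@@@@%*%@@::::::::-----------=@@@@-:::::::::::
:::*@=#@++#@@@@@@@@*#@@+.::::::::::::::::::::-::::::::::::::
::::@%=%@*+#@@@@@@##@@%.::::::::::::::::::::::::::::::::::::
::::-@@=*@@@%%@@@%@@@@:.::::::::::::::::::::::::::::::::::::
::::::%@#+%@@@@@@@@@%:::::::::::::::::::::::::::::::::::::::
:::::::=%@@%##%%@@%=::::::::::::::::::::::::..::::::::::::::
::::::::::+*%%%*+:::::::::::::::::::::::::.......:::::::::::
::::::::::::::::::::::::::::::::::::::::.........:::::::::::
```

The numbers match the prediction: the small rim lies inside the large one, its centre agrees to about 1 px, and the handles are perpendicular. The gripper is open and clear, so I'm handing in.

```bash
python3 -c "
from bench import r
print(r.hand_in())"
```

```text
the job is handed in; nothing more can be done
None
```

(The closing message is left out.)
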